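# Load the cutters into the bench rack in working order

### The arm

A 6-joint arm with a two-finger parallel gripper is mounted at the origin on the work surface. World frame = base frame: x ahead of the robot, y to its left, z up, the work surface at z = 0. Lengths are in m, angles in rad, forces in N, time in s.
With the tool pointing down it reaches from about 0.35 to 1 m from the base axis. Payload 7.1 kg.
Tool frame: the origin (TCP) lies between the finger pads; the fingertips stand 19 mm ahead of it and the grasp point (between the pads) is the TCP; z points along the fingers, y is the line along which they close (so a half turn about z gives the same grasp; the last joint's range is limited). The gripper opens to 85 mm and grips with 20 to 120 N. Pads are 22 mm wide; open, the fingers measure 114 mm over their backs; the gripper's body (76 mm by 85 mm) begins 54 mm behind the grasp point. The pads swing forward as they close: fully open they stand 13 mm farther back than shut.
Start: joints at [-1.128, 0.423, 1.63, -0, 1.089, -0.019], TCP at [0.278, -0.56, 0.25] pointing down, gripper open.
Joint ranges: [-3, 3], [-0.9, 2.11], [0.09, 2.58], [-1.31, 4.45], [0.11, 2.69], [-2.54, 2.54]. Speed limits (rad/s): [2.39, 2.39, 3.01, 3.14, 3.14, 3.14].

### API

Orientations are given as a rotation vector (axis times angle).
In Python, from rig import move_pose, line_to, movej, gripper_to, hold, solve_ik, get_state, snapshot, camera_model, IKError, finish_job gives the robot as it stands. Calls block until the motion is done:
- move_pose(position, orientation): joint-space move of the TCP to a pose.
- line_to(position, rate=0.15, frame=None): straight line of the TCP; frame=None keeps the orientation; rate is the mean speed in m/s.
- movej(angles): joint-space move.
- gripper_to(opening, strength=None): opening from 0.0 (shut) to 1.0 (fully open); strength is the grip in N (None keeps the last); returns when the fingers have stopped.
- hold(seconds).
- solve_ik(position, orientation): joint angles nearest the present ones, or None.
- get_state(): the state.
- snapshot(name): name is "scene" or "top"; returns (picture, depth): 420x560x3 uint8, blue, green, red; 420x560 float32, m along the optical axis (not along the pixel's ray), 0 where there is no reading.
- camera_model(name): a dict with "mtx" (3x3 intrinsics, pixels), "dist_coeffs" ([k1, k2, p1, p2, k3] as OpenCV has them; the pictures are not rectified), "position" and "attitude" of the camera in the world. Camera axes: x right, y down, z forward; pixel columns grow to the right and rows downward; lengths in m; the calibration is good to about 2 mm. A picture is of the moment at which its call begins. camera_model takes no time and is no camera call.
A pose or a line that the arm cannot do raises IKError and nothing moves.
- finish_job(): hands the job in; it is judged then, once.
The state is a dict: "time": time; "qpos": joint angles; "dq": joint speeds; "joint_efforts": joint torques, N m; "tcp_pos": TCP position; "orientation": TCP orientation; "wrist_force": force on the tool from outside, world axes, zero at the start; "moment": the same for the moment, N m; "finger_gap": opening from 0.0 (shut) to 1.0 (fully open); "grasp_force": force on a finger pad.
Only numpy, scipy, OpenCV 4.12 (cv2) and the standard library are available. Lean on these libraries where they do the work, as an engineer would, in place of code of your own. Each camera call takes 0.05 s, during which the arm holds its last target. There are 200 camera calls.

### The job

The four cutters on the pale prep board stand in the order in which they will be used. Move them all to the dark rack, keeping that order: the cutter nearest the robot goes into the well nearest the robot, the next into the next well, and so on to the far end. Each must end standing upright, shank up, on the floor of its well, let go and at rest, and no cutter may be tipped over on the way.

Things in the scene. Friction and masses are not known exactly. Their poses are not given: they have to be found in the camera images.
- holesaw: hole saw: dark steel cup 45 mm in diameter and 38 mm high, rim down, with a 23 mm collar (38 to 46 mm up) and a bright round shank 11 mm in diameter (46 to 90 mm up); about 180 g. Stands head down, shank up, on a black pad. Origin: centre of its underside, on its axis; z up along the shank (end at 90 mm). Loose; yaw does not matter.
- forstner: Forstner bit: flat bright disc head 40 mm in diameter and 12 mm high (14 mm with the cutter bar on top), a 16 mm neck (to 22 mm up) and a long bright round shank 11 mm in diameter (22 to 90 mm up); about 140 g. Stands head down, shank up, on a black pad. Origin: centre of its underside, on its axis; z up along the shank (end at 90 mm). Loose; yaw does not matter.
- routerbit: router bit: 26 mm round body with two dark flat wings, 34 mm over the wings, 36 mm high, an 18 mm brass collar (36 to 46 mm up) and a bright round shank 12 mm in diameter (46 to 90 mm up); about 160 g. Stands head down, shank up, on a black pad. Origin: centre of its underside, on its axis; z up along the shank (end at 90 mm). Loose; yaw does not matter.
- plugcutter: plug cutter: bright cone-shaped head, 38 mm in diameter at the foot, narrowing to 20 mm at 40 mm up, then a bright round shank 11 mm in diameter (40 to 90 mm up); about 150 g. Stands head down, shank up, on a black pad. Origin: centre of its underside, on its axis; z up along the shank (end at 90 mm). Loose; yaw does not matter.
- pad_holesaw: black rubber pad 60 x 60 x 14 mm fixed to the prep board, flat top; the holesaw stands on it at the start, within about 4 mm of its centre. All four pads look alike. Origin: centre of its underside (its top is 14 mm above it).
- pad_forstner: black rubber pad 60 x 60 x 14 mm fixed to the prep board, flat top; the forstner stands on it at the start, within about 4 mm of its centre. All four pads look alike. Origin: centre of its underside (its top is 14 mm above it).
- pad_routerbit: black rubber pad 60 x 60 x 14 mm fixed to the prep board, flat top; the routerbit stands on it at the start, within about 4 mm of its centre. All four pads look alike. Origin: centre of its underside (its top is 14 mm above it).
- pad_plugcutter: black rubber pad 60 x 60 x 14 mm fixed to the prep board, flat top; the plugcutter stands on it at the start, within about 4 mm of its centre. All four pads look alike. Origin: centre of its underside (its top is 14 mm above it).
- prep_board: pale wooden board 300 x 78 x 12 mm, fixed on the bench left or right of the robot's centre line, its length roughly away from the robot. It carries the four black pads in a row, at x = -108, -36, +36 and +108 mm. Origin: centre of its underside, on the bench; x along its length, away from the robot; z up.
- rack: dark wooden rack 300 x 78 x 24 mm, fixed on the bench on the other side, with four equal round wells in a row, pale-floored, 56 mm across, open upward. Origin: centre of its underside, on the bench; x along its length, away from the robot; z up. Well centres at x = -108, -36, +36, +108 mm, y = 0; well floor 12 mm, top face 24 mm up. A tape measure (50 mm high) lies beside it.
Not all that is in view belongs to the job. Leave any blue or green look-alike of the holesaw alone.

How it is judged:
By the outcome, as a careful person would: the job done as asked, in the order asked, and still so for the second after the job is handed in, with the robot touching nothing.
It also fails if it takes over 138 s, if anything falls off the work surface, if the arm or the gripper's body presses on something with over 40 N, if the wrist force passes 120 N, or if a joint passes its speed limit or range.

## Working session

There is one attempt and no reset: what is moved stays moved. The work goes in short steps, each a Python script; the robot and the scene stay as the last script left them, time stands still between calls to the robot, and variables do not carry over. Pictures are saved under pics/ and viewed, at most 14 in all, crops included, and the job is handed in when it is done.

```bash
mkdir -p pics; ls; python3 - <<'E'
from rig import *
import cv2
for n in("scene","top"):
    p,d=snapshot(n); cv2.imwrite(f"pics/{n}0.png",p); m=camera_model(n); print(n,m)
print(get_state())
E
```

```text
pics
scene {'mtx': array([[473.82643714,   0.        , 269.84511481],
       [  0.        , 473.82643714, 213.20559486],
       [  0.        ,   0.        ,   1.        ]]), 'dist_coeffs': array([0.01848554, 0.        , 0.        , 0.        , 0.        ]), 'position': array([1.03977833, 0.13657801, 0.91951147]), 'attitude': array([-1.74591986, -2.10257721,  0.60133418])}
top {'mtx': array([[478.49470185,   0.        , 281.65714118],
       [  0.        , 478.49470185, 209.59807029],
       [  0.        ,   0.        ,   1.        ]]), 'dist_coeffs': array([-0.13974863,  0.        ,  0.        ,  0.        ,  0.        ]), 'position': array([0.43454526, 0.02395826, 0.85465211]), 'attitude': array([-2.15459205,  2.14476274, -0.14768971])}
{'time': 0.1, 'qpos': array([-1.12798650e+00,  4.23816653e-01,  1.63061656e+00, -1.59337631e-05,
        1.08860117e+00, -1.90104915e-02]), 'dq': array([ 0.00063821, -0.00263818, -0.00181408, -0.00028077, -0.0004654 ,
       -0.00105001]), 'joint_efforts': array([-4.30365926e-04, -5.58420289e+01, -2.82445157e+01, -9.63549633e-05,
        2.95674472e-03, -1.69180885e-05]), 'tcp_pos': array([ 0.27829714, -0.55909197,  0.24958962]), 'orientation': array([-3.05683818e+00, -7.18685672e-01,  4.97744680e-04]), 'wrist_force': array([0.64681765, 0.32902898, 0.91055543]), 'moment': array([ 0.02658   ,  0.0023478 , -0.00183797]), 'grasp_force': 0.0, 'finger_gap': 1.001520645736274}
```

View pics/scene0.png

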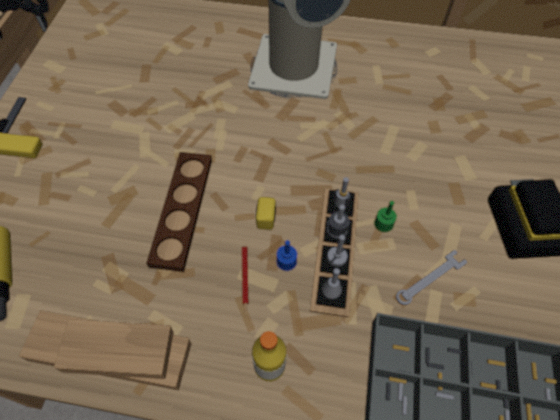

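View pics/top0.png

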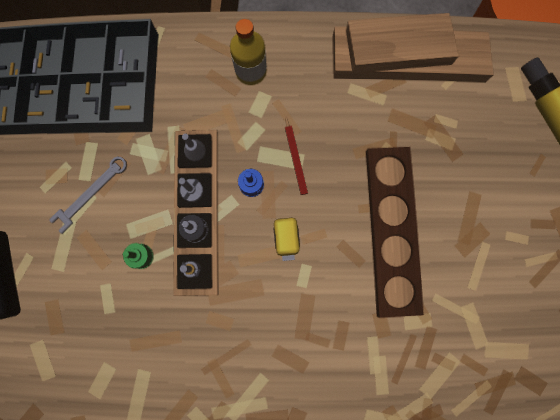

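Top view: board on the left (pads at about (195,150), (195,190), (195,230), (195,270)), near end at the bottom; rack on the right with wells at (390,171), (393,211), (396,251), (399,291). Blue decoy at (250,182), green at (137,256), tape measure at (287,237). The scene view agrees.

```bash
cat > vis.py <<'E'
from rig import *
import cv2, numpy as np
from scipy.optimize import least_squares
from scipy.spatial.transform import Rotation as R
def cloud(n):
    p,d=snapshot(n); m=camera_model(n); v,u=np.mgrid[:420,:560]
    xy=cv2.undistortPoints(np.stack([u,v],-1).reshape(-1,1,2).astype(float),m["mtx"],m["dist_coeffs"]).reshape(420,560,2)
    P=np.dstack([xy,np.ones((420,560))])*d[...,None]
    W=P@R.from_rotvec(m["attitude"]).as_matrix().T+m["position"]; W[d==0]=np.nan
    return p,W
def pix2z(n,uv,z):
    m=camera_model(n); xy=cv2.undistortPoints(np.array(uv,float).reshape(-1,1,2),m["mtx"],m["dist_coeffs"]).reshape(-1,2)
    r=np.c_[xy,np.ones(len(xy))]@R.from_rotvec(m["attitude"]).as_matrix().T
    return m["position"]+r*((z-m["position"][2])/r[:,2])[:,None]
E
python3 - <<'E'
from vis import *
np.set_printoptions(precision=4,suppress=True)
C={n:cloud(n) for n in("top","scene")}
pads=pix2z("top",[(195,270),(193,230),(195,190),(195,151)],.026); print("pads~",pads[:,:2].tolist())
wells=pix2z("top",[(399,291),(396,251),(393,211),(390,171)],.012); print("wells~",wells[:,:2].tolist())
for n,(p,W) in C.items():
    print(n)
    hsv=cv2.cvtColor(p,cv2.COLOR_BGR2HSV)
    for c in pads:
        m=(np.hypot(W[...,0]-c[0],W[...,1]-c[1])<.032)
        s=W[m&(W[...,2]>.08)&(W[...,2]<.125)]; t=s[s[:,2]>.110]
        print("shank n",len(s),np.median(s,0),"zmax",s[:,2].max(),"cap",len(t),t.mean(0))
    c=wells.mean(0); a=(abs(W[...,0]-c[0])<.2)&(abs(W[...,1]-c[1])<.08)
    k=a&(W[...,2]>.019)&(W[...,2]<.03); q=W[k]; print("rack z",np.median(q[:,2]),len(q))
    print("rect",cv2.minAreaRect((q[:,:2]*1000).astype(np.float32)))
    f=a&(W[...,2]<.017)&(hsv[...,2]>90)
    for w in wells:
        g=f&(np.hypot(W[...,0]-w[0],W[...,1]-w[1])<.031); e=W[g]; print("floor",cv2.minEnclosingCircle((e[:,:2]*1000).astype(np.float32)),e.mean(0))
    for nm,lo,hi in(("green",45,80),("blue",105,130)):
        g=(hsv[...,0]>lo)&(hsv[...,0]<hi)&(hsv[...,1]>150)&(hsv[...,2]>50); e=W[g]; print(nm,np.nanmedian(e,0),np.nanmax(e[:,2]))
E
```

```text
pads~ [[0.4433130619865598, 0.17421015242212118], [0.5128089170345054, 0.17949139811815457], [0.5837648905153345, 0.17806119815305116], [0.6547474254765371, 0.18046010276230484]]
wells~ [[0.4078459113126499, -0.18225370291894322], [0.4782631928129487, -0.1782621329036084], [0.549812490576323, -0.17462098831254796], [0.6229789382348933, -0.17131040208316528]]
top
shank n 75 [0.4438 0.1736 0.1148] zmax 0.11892306444393042 cap 49 [0.4441 0.1762 0.1159]
shank n 69 [0.5127 0.1735 0.1146] zmax 0.11890357715182509 cap 43 [0.5139 0.1751 0.1155]
shank n 79 [0.5812 0.1808 0.1121] zmax 0.11863318179061122 cap 43 [0.5826 0.1825 0.1153]
shank n 85 [0.6525 0.179  0.1106] zmax 0.11855041908396635 cap 43 [0.6545 0.1805 0.1153]
rack z 0.023833578289233937 4429
rect ((514.4727172851562, -175.05517578125), (300.4184875488281, 80.33141326904297), 2.9058663845062256)
floor ((406.9207763671875, -180.31443786621094), 27.544828414916992) [ 0.4068 -0.1809  0.0123]
floor ((478.84039306640625, -177.05209350585938), 27.472288131713867) [ 0.4786 -0.1771  0.0124]
floor ((550.8021850585938, -173.94361877441406), 27.159387588500977) [ 0.5509 -0.1741  0.0124]
floor ((623.8318481445312, -170.13865661621094), 27.15204620361328) [ 0.6236 -0.1703  0.0124]
  return np.nanmean(a, axis, out=out, keepdims=keepdims)
Traceback (most recent call last):
ValueError: zero-size array to reduction operation fmax which has no identity
```

```bash
cat > job.py <<'E'
from vis import *
O=(R.from_euler("z",2,degrees=True)*R.from_euler("x",180,degrees=True)).as_rotvec()
SH=[(.4441,.1762),(.5139,.1751),(.5826,.1825),(.6545,.1805)]
c,u=np.array([.5145,-.175]),np.array([np.cos(.0495),np.sin(.0495)])
WE=[c+u*s for s in(-.108,-.036,.036,.108)]
H=.072; UP=.24
def pick(i):
    x,y=SH[i]; gripper_to(.55,60); move_pose([x,y,UP],O)
    line_to([x,y,.13],rate=.2); line_to([x,y,.026+H],rate=.08)
    gripper_to(0,60); s=get_state(); print(i,"gap",s["finger_gap"],"force",s["grasp_force"],s["tcp_pos"])
    line_to([x,y,UP],rate=.12); print("lifted",get_state()["grasp_force"],get_state()["finger_gap"])
E
python3 - <<'E'
from job import *
np.set_printoptions(precision=4,suppress=True)
p,W=cloud("scene")
for x,y in SH:
    s=W[(np.hypot(W[...,0]-x,W[...,1]-y)<.02)&(W[...,2]>.08)&(W[...,2]<.125)]; t=s[s[:,2]>.110]
    print(len(s),np.median(s,0),len(t),t.mean(0) if len(t) else 0,s[:,2].max())
q=W[(abs(W[...,0]-c[0])<.2)&(abs(W[...,1]-c[1])<.08)&(W[...,2]>.019)&(W[...,2]<.03)]
print("rect",cv2.minAreaRect((q[:,:2]*1000).astype(np.float32)),np.median(q[:,2]))
pick(0)
for n in("top","scene"): cv2.imwrite(f"pics/{n}1.png",snapshot(n)[0])
p,W=cloud("scene"); print(get_state()["time"],get_state()["tcp_pos"],get_state()["wrist_force"])
E
```

```text
73 [0.4499 0.1774 0.1044] 27 [0.4475 0.1777 0.115 ] 0.11971416810364
68 [0.5191 0.1767 0.1058] 29 [0.5168 0.1769 0.1154] 0.11969812090693299
71 [0.5874 0.1841 0.106 ] 31 [0.5856 0.1846 0.1155] 0.11999893252316551
70 [0.6601 0.1816 0.1069] 30 [0.6581 0.1817 0.1154] 0.11762423036386127
rect ((515.2553100585938, -173.89846801757812), (303.5203857421875, 79.89168548583984), 2.9174644947052) 0.024036899901634046
0 gap 0.12147856557588504 force 58.39322805404663 [0.4443 0.1763 0.0983]
lifted 58.34347128868103 0.12639786173917159
6.5333 [0.4437 0.1761 0.2393] [ 0.5124  0.8988 -1.7631]
```

View pics/scene1.png

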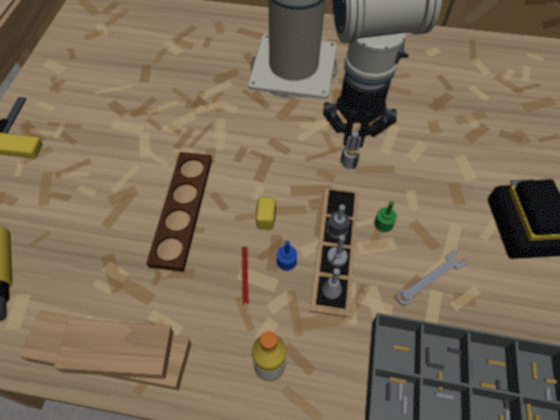

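The router bit is held upright at (350,150); now placing it with contact sensing.

```bash
cat >> job.py <<'E'
def place(i):
    x,y=WE[i]; line_to([x,y,UP],rate=.2); hold(.2)
    line_to([x,y,.12],rate=.15); line_to([x,y,.088],rate=.06); hold(.2); f0=get_state()["wrist_force"][2]; z=.088
    while z>.0825:
        z-=.0008; line_to([x,y,z],rate=.02); f=get_state()["wrist_force"]
        if f[2]-f0>4: break
    print("placed z",z,"df",f[2]-f0,f,get_state()["tcp_pos"])
    gripper_to(.45,60); hold(.2); line_to([x,y,.13],rate=.12); line_to([x,y,UP],rate=.25)
E
python3 - <<'E'
from job import *
np.set_printoptions(precision=4,suppress=True)
place(0); pick(1)
for n in("top","scene"): cv2.imwrite(f"pics/{n}2.png",snapshot(n)[0])
print(get_state()["time"])
E
```

```text
placed z 0.08400000000000002 df 6.031082534537989 [-1.7884  0.416   4.9652] [ 0.4068 -0.1804  0.0843]
1 gap 0.11307594320896784 force 58.41369688510895 [0.5138 0.1751 0.0981]
lifted 58.38743448257446 0.10865464779315802
18.2167
```

View pics/scene2.png

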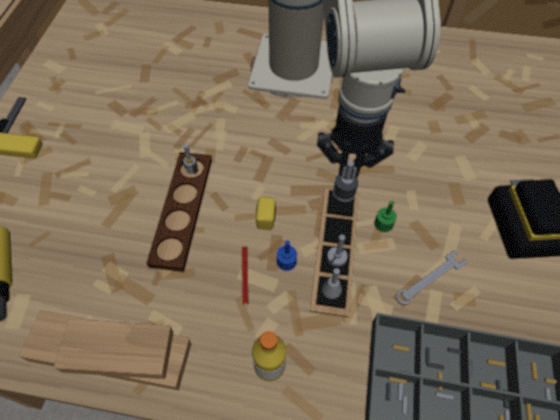

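Cutter 1 stands upright in the near well (188,163), and the hole saw is held at (345,180). Contact came exactly at floor height; continuing, and stopping if contact comes early.

```bash
sed -i 's/    gripper_to(.45,60); hold/    if z>.0858: raise SystemExit("early contact")\n    gripper_to(.45,60); hold/' job.py
python3 - <<'E'
from job import *
np.set_printoptions(precision=4,suppress=True)
place(1); pick(2); place(2); pick(3); place(3); hold(.5)
movej([-1.128,.423,1.63,0,1.089,-.019])
for n in("top","scene"):
    p,W=cloud(n); cv2.imwrite(f"pics/{n}3.png",p)
    for w in WE:
        s=W[(np.hypot(W[...,0]-w[0],W[...,1]-w[1])<.03)&(W[...,2]>.096)&(W[...,2]<.12)]; print(n,w,len(s),s.mean(0),s[:,2].max())
print(get_state()["time"])
E
python3 -c "
import cv2
a=cv2.imread('pics/top3.png')[130:340,150:450];b=cv2.imread('pics/scene3.png')[130:340,130:430]
cv2.imwrite('pics/f.png',cv2.resize(cv2.vconcat([a,b]),None,fx=1.4,fy=1.4))"
```

```text
placed z 0.08320000000000002 df 11.145625509350438 [-2.6859  1.2368 10.3509] [ 0.4787 -0.1768  0.084 ]
2 gap 0.10871621883059278 force 58.38097929954529 [0.5826 0.1825 0.0982]
lifted 58.3459746837616 0.10925747188996168
placed z 0.08320000000000002 df 9.438260835949123 [-1.4235 -0.1104  8.5506] [ 0.5507 -0.1733  0.0841]
3 gap 0.110407745527932 force 58.42306137084961 [0.6547 0.1806 0.0983]
lifted 58.3404403924942 0.10926246399730476
placed z 0.08320000000000002 df 9.259030166507468 [-2.0787  0.4543  8.3603] [ 0.6227 -0.1697  0.0842]
top [ 0.4066 -0.1803] 50 [ 0.4072 -0.1804  0.1014] 0.10385535170841853
top [ 0.4785 -0.1768] 42 [ 0.4781 -0.1776  0.1013] 0.10380542251748948
top [ 0.5505 -0.1732] 43 [ 0.5508 -0.1735  0.1012] 0.10411755977458204
top [ 0.6224 -0.1697] 39 [ 0.6225 -0.1703  0.1014] 0.1044655783796754
scene [ 0.4066 -0.1803] 27 [ 0.4106 -0.18    0.1016] 0.10425674332856727
scene [ 0.4785 -0.1768] 23 [ 0.4816 -0.1757  0.1016] 0.10538005546474882
scene [ 0.5505 -0.1732] 27 [ 0.5534 -0.1724  0.1014] 0.10456313705338005
scene [ 0.6224 -0.1697] 28 [ 0.626  -0.1682  0.101 ] 0.1046225983507546
51.525
```

View pics/f.png

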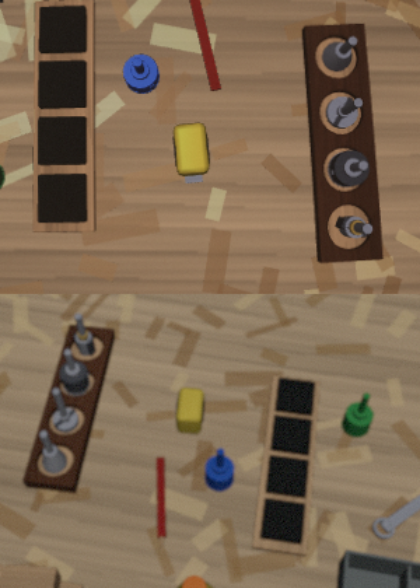

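All four stand upright in their wells in the original order, with the pads empty. In the crop's upper half, near to far, they are at (350,228), (348,170), (340,112) and (337,57), and their tops are at 0.102 m as expected. The decoys have not moved.

```bash
python3 -c "from rig import *; print(finish_job())"
```

```text
the job is handed in; nothing more can be done
None
```

All four cutters stand upright on the floors of the rack wells in their original order, released and at rest, and I handed the job in at about 52 s of the 138 s allowed.

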